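# Lock the open cover stud of a tool case with its key

## Robot

A 6-joint arm with a two-finger parallel gripper is mounted at the origin on the work surface. World frame = base frame: x ahead of the robot, y to its left, z up, the work surface at z = 0. Lengths are in m, angles in rad, forces in N, time in s.
With the tool pointing down it reaches from about 0.25 to 0.85 m from the base axis. Payload 12.5 kg.
Tool frame: the origin (TCP) lies between the finger pads; the fingertips stand 22 mm ahead of it and the grasp point (between the pads) lies 3 mm ahead of it; x points along the fingers, z is the direction in which the jaws open and shut, and the axes are right-handed (so a half turn about x gives the same grasp; the last joint's range is limited). The gripper opens to 93 mm and grips with 3 to 60 N. Pads are 15 mm wide; open, the fingers measure 128 mm over their backs; the gripper's body (75 mm by 188 mm) begins 65 mm behind the grasp point.
Start: joints at [-1.292, 0.351, 1.652, -0, 1.139, -0.085], TCP at [0.196, -0.514, 0.214] pointing down, gripper open.
Joint ranges: [-2.75, 2.75], [-0.79, 2.1], [0.01, 2.65], [-1.57, 4.71], [0.07, 3.14], [-2.87, 2.87]. Speed limits (rad/s): [2.22, 2.22, 2.79, 3.14, 3.14, 3.14].

## Interface

Orientations are given as a unit quaternion [w, x, y, z].
In Python, from cell import bot, fingers, planner, imaging, ticket, monitor gives the robot as it stands. The module is installed in compiled form; this text tells all that it offers. Calls block until the motion is done:
- bot.move_to(position, orientation): joint-space move of the TCP to a pose.
- bot.move_straight(position, attitude=None, velocity=0.15, until_force=None): straight line of the TCP; attitude=None keeps the orientation; velocity is the mean speed in m/s. With until_force (N) it stops when the force on the tool has changed by that much, and returns True; else False.
- bot.movej(angles): joint-space move.
- fingers.command_gripper(opening): finger opening in m; the grip force is fixed at half the most; returns when the fingers have stopped.
- bot.sleep(seconds).
- planner.inverse_kinematics(position, orientation): joint angles nearest the present ones, or None.
- imaging.camera(name): name is "scene" or "top"; returns the picture (384x512x3 uint8, red, green, blue); there is no depth.
- imaging.camera_params(name): a dict with "vfov" (degrees; the focal length in pixels is half the picture's height over the tangent of half this angle, whatever the lens; pixels are square), "cx", "cy" (the principal point, pixels), "distortion" ([k1, k2, p1, p2, k3] as OpenCV has them; the pictures are not rectified), "R" (3x3) and "t" (3): a world point X has camera coordinates R X + t. Camera axes: x right, y down, z forward; pixel columns grow to the right and rows downward; lengths in m; the calibration is good to about 2 mm. A picture is of the moment at which its call begins. camera_params takes no time and is no camera call.
A pose or a line that the arm cannot do raises bot.Unreachable and nothing moves.
- ticket.finish_job(): hands the job in, once; it reports no verdict.
Readings, each from a call of its own:
- monitor.get_time(): time.
- monitor.get_q(): joint angles.
- monitor.get_joint_vel(): joint speeds.
- monitor.get_joint_efforts(): joint torques, N m.
- monitor.get_position(): TCP position.
- monitor.get_orientation(): TCP orientation.
- monitor.get_wrist_force(): force on the tool from outside, world axes, zero at the start.
- monitor.get_torque(): the same for the moment, N m.
- monitor.get_gripper_width(): finger opening in m.
Only numpy, scipy, OpenCV 4.12 (cv2) and the standard library are available. Lean on these libraries where they do the work, as an engineer would, in place of code of your own. Each camera call takes 0.05 s, during which the arm holds its last target. There are 200 camera calls.

## Task

One of the two slotted studs on the blue tool case's cover is still standing up, unlocked. Take the T-handled key from its holder, set its blade in that stud's slot, turn it clockwise until it stops and press it so that the stud drops into its catch; then put the key back upright in its holder. Use only the key on the stud, not the gripper, and do not push the carton, wrench or can about.

Things in the scene. Friction and masses are not known exactly. Their poses are not given: they have to be found in the camera images.
- case: blue painted steel tool case, fixed, 208 (x) x 328 (y, long side) x 100 mm high; origin under its centre. Its flat cover at 100 mm height carries two round slotted studs, one towards each end of the long side, 90 mm from the middle.
- stud_unit: the unlocked stud's place on the cover: round aluminium plate 92 mm across, 3 mm thick; origin on the stud's axis at the cover's surface, axes parallel to the case's. The steel stud in it has a round head 70 mm across and 20 mm high with one straight slot, closed at both ends, 11 mm wide, 54 mm long, 14 mm deep; unlocked, the top of the head stands 31.5 mm above the cover, locked 23.5 mm.
- stud_slot (a point): centre of the floor of the unlocked stud's slot, on its axis; turns and sinks with the stud; x runs along the slot, z up. It is 17.5 mm above the cover when unlocked and 9.5 mm when locked.
- stud_turn (a joint): turn of the unlocked stud, clockwise seen from above, rad: 0 = slot across the case (along the case's x), 1.57 = slot along the case's long side, where the stud can drop; it stops at 1.60 and drops only above about 1.47. Starts 0.1 to 0.55. Friction 0.06 N m; it stays where it is left. The key has about 0.08 rad play either way in the slot.
- stud_drop (a joint): how far the unlocked stud has gone down, m: 0 = standing up, 0.008 = fully down in the catch. Stiff sliding fit: it takes about 5 N of downward push (more while it is turned wrong: then it only meets its catch plate), and stays down by friction; pulling up with about 9 N would lift it again.
- locked_stud: the other stud, same plate and head, already locked: head 8 mm lower and slot along the case's long side; nothing to do there. Origin on its axis at the cover's surface.
- key: loose stud key, 0.25 kg (varies), stands upright in the holder, 74 mm high; origin at the middle of the blade's lower edge, z up, x along blade and handle. From below: flat steel blade 38 (x) x 5 (y) x 20 mm high; steel collar 44 mm across from 20 to 26 mm; round shank 16 mm thick; black T-handle bar 90 (x) x 20 (y) x 24 mm high from 50 to 74 mm. Grip the bar across its 20 mm.
- holder: key holder, fixed: grey block 100 (x) x 70 (y) x 60 mm high on a 130 x 100 x 6 mm steel foot; origin under its centre. In the middle of its top is a slot 47 (x) x 15 (y) mm, 45 mm deep; the key's blade hangs in it and the collar rests on the top, so the key's origin is then 40 mm above the holder's.
- carton: teal cardboard box 100 x 150 x 100 mm, bystander; origin under its centre
- wrench: steel wrench 190 mm long lying on the counter, bystander; origin under its middle
- can: upright aluminium spray can 66 mm across, 190 mm high, bystander; origin under its centre
Mind the look-alikes: they are no part of the job. What is shaped like the holder but turquoise is not meant. What is shaped like the key but yellow is not meant.

How it is judged:
On the way, in this order (a step that is already met when the one before it is completed fails the run):
1. the key's blade is in the slot of the unlocked stud (horizontal distance between key and stud_slot below 0.015 m and z of key in the frame of stud_slot below 0.008 m), for 0.1 s.
2. the stud is turned and down in its catch (value of joint stud_turn above 1.42 rad and value of joint stud_drop above 0.006 m), for 0.2 s.
At the end, for the whole second after the job is handed in: The stud is turned to more than 1.42 rad and at least 6 mm down in its catch; the key stands still in its holder, upright within 7 degrees, within 12 mm of the holder's middle and its collar within 5 mm of the holder's top (all of step 2 and horizontal distance between key and holder below 0.012 m and z of key in the frame of holder below 0.045 m and angle between key's own z axis and vertical below 0.12 rad and linear speed of key below 0.02 m/s); the robot touches nothing.
It fails at once if the robot itself pushes on the stud instead of using the key (contact force between any of the fingers, the arm and stud_unit above 2 N).
It fails at once if the carton, wrench or can is pushed more than 30 mm (distance of any of carton, wrench, can from where it was at the start of the episode above 0.03 m).
It also fails if it takes over 53 s, if anything falls off the work surface, if the arm or the gripper's body presses on something with over 40 N, if the wrist force passes 120 N, or if a joint passes its speed limit or range.

## Working session

There is one attempt and no reset: what is moved stays moved. The work goes in short steps, each a Python script; the robot and the scene stay as the last script left them, time stands still between calls to the robot, and variables do not carry over. Pictures are saved under pics/ and viewed, about 8 in all and at most 12, crops included, and the job is handed in when it is done.

```bash
mkdir -p pics; python3 - <<'E'
from cell import imaging,monitor
import cv2,numpy as np
for n in("scene","top"):
    im=imaging.camera(n); cv2.imwrite(f"pics/{n}0.png",im[:,:,::-1]); 
    p=imaging.camera_params(n); print(n,{k:np.round(v,4).tolist() for k,v in p.items()})
print(monitor.get_orientation(),monitor.get_time())
E
```

```text
scene {'vfov': 50.7225, 'cx': 251.0228, 'cy': 194.5503, 'distortion': [0.0503, 0.0, 0.0, 0.0, 0.0], 'R': [[0.7552, 0.6554, 0.0027], [0.4928, -0.5651, -0.6617], [-0.4322, 0.5011, -0.7498]], 't': [-0.3965, -0.189, 1.7327]}
top {'vfov': 57.177, 'cx': 252.935, 'cy': 198.0293, 'distortion': [-0.0997, 0.0, 0.0, 0.0, 0.0], 'R': [[-0.0261, -0.9995, -0.0189], [-0.998, 0.0271, -0.0575], [0.0579, 0.0173, -0.9982]], 't': [0.0007, 0.5267, 1.3687]}
[ 0.58193456  0.40151189  0.58248026 -0.40106996] 0.1
```

View pics/scene0.png

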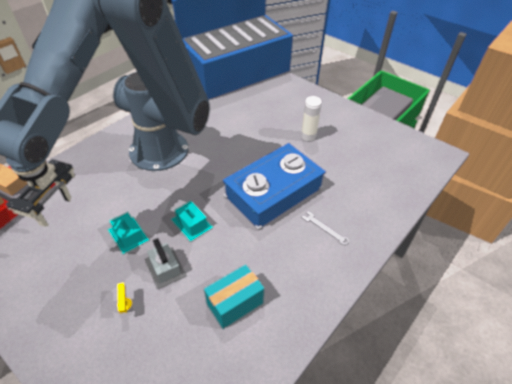

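View pics/top0.png

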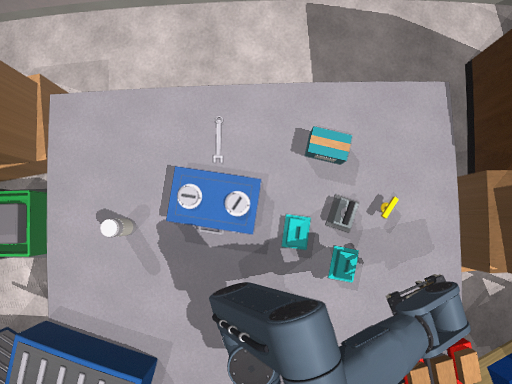

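Scene picture: the grey holder with the black key is at about (163,262). There are turquoise holders at (190,220) and (127,232) and a yellow key at (123,298). In the top view these are at (343,212), (296,231), (344,263) and (389,207). The case studs in the top view are at (189,196) and (237,204). Next I'll look at enlarged crops.

```bash
python3 - <<'E'
import cv2,numpy as np
t=cv2.imread("pics/top0.png")
def crop(im,x,y,w,h,s):
    c=cv2.resize(im[y:y+h,x:x+w],None,fx=s,fy=s,interpolation=cv2.INTER_CUBIC)
    for i in range(0,w,10): cv2.putText(c,str(x+i),(i*s,8),0,.3,(0,255,255),1); cv2.line(c,(i*s,10),(i*s,16),(0,255,255),1)
    for j in range(10,h,10): cv2.putText(c,str(y+j),(0,j*s+4),0,.3,(0,255,255),1); cv2.line(c,(20,j*s),(26,j*s),(0,255,255),1)
    return c
cv2.imwrite("pics/c1.png",crop(t,160,160,110,80,7))
a=crop(t,315,185,50,50,8); s=cv2.imread("pics/scene0.png")
cv2.imwrite("pics/c2.png",np.hstack([a,crop(s,138,232,50,50,8)]))
E
```

```text
(no output)
```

View pics/c1.png

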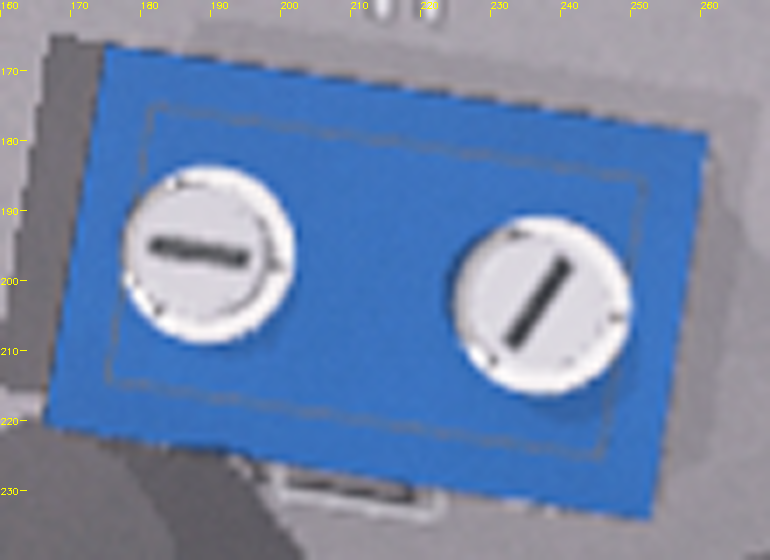

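View pics/c2.png

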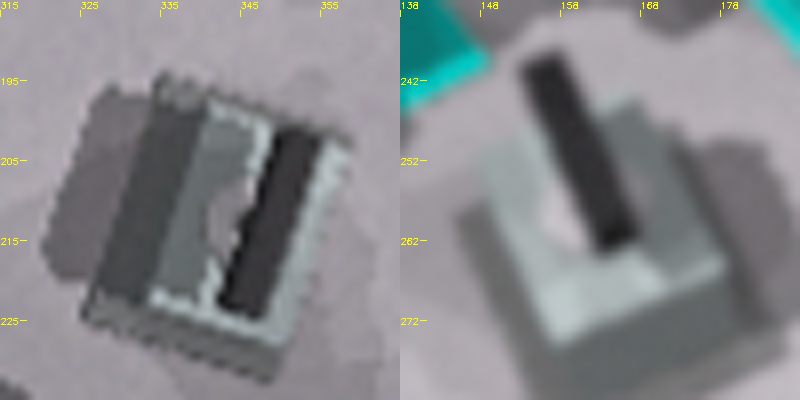

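The unlocked stud is the right one in the top view, at about (237,203), because its slot is diagonal and its head higher. The left stud's slot runs along the case's long side, so it's locked. The black key is in the grey holder, with its bar from (352,201) to (345,224). Things it could be mistaken for: yellow key (389,207), turquoise holders (296,231) and (344,263).

```bash
cat > h.py <<'E'
import cv2,numpy as np
from cell import imaging
from scipy.optimize import least_squares
P={n:imaging.camera_params(n) for n in("scene","top")}
def KD(p):
    f=192/np.tan(np.radians(p["vfov"]/2)); return np.array([[f,0,p["cx"]],[0,f,p["cy"]],[0,0,1.]]),np.array(p["distortion"],float)
def proj(n,X):
    p=P[n];K,d=KD(p); return cv2.projectPoints(np.array(X,float).reshape(-1,3),cv2.Rodrigues(np.array(p["R"]))[0],np.array(p["t"],float),K,d)[0].reshape(-1,2)
def unproj(n,uv,z):
    p=P[n];K,d=KD(p);R=np.array(p["R"]);c=-R.T@p["t"]
    u=cv2.undistortPoints(np.array(uv,float).reshape(-1,1,2),K,d).reshape(-1,2)
    r=np.c_[u,np.ones(len(u))]@R
    return c+r*((z-c[2])/r[:,2])[:,None]
def rz(a): return np.array([[np.cos(a),-np.sin(a),0],[np.sin(a),np.cos(a),0],[0,0,1]])
def box(x,y,a,lx,ly,z0,z1):
    return np.array([[i*lx/2,j*ly/2,z] for i in(-1,1) for j in(-1,1) for z in(z0,z1)])@rz(a).T+[x,y,0]
def fitbox(masks,x0,lx,ly,z0,z1):
    """fit x,y,yaw of a box to full-silhouette masks {cam:mask}; blurred-template residual"""
    def ren(n,v,s=8):
        h=cv2.convexHull(proj(n,box(*v,lx,ly,z0,z1)).astype(np.float32))
        m=np.zeros(masks[n].shape,np.float32); 
        cv2.fillConvexPoly(m,np.round(h*256).astype(np.int32),1.,cv2.LINE_AA,8); return m
    def ren2(n,v):
        m=ren(n,v); return cv2.GaussianBlur(m,(0,0),1.5)
    def cost(v): return sum(((ren2(n,v)-cv2.GaussianBlur(masks[n].astype(np.float32),(0,0),1.5))**2).sum() for n in masks)
    from scipy.optimize import minimize
    x0=np.array(x0);S=np.vstack([x0]+[x0+d for d in np.diag([.008,.008,.08])])
    r=minimize(cost,x0,method="Nelder-Mead",options=dict(initial_simplex=S,xatol=1e-4)); return r.x,r.fun
def cropmask(n,g,x,y,w,h):
    m=np.zeros(g.shape,bool); m[y:y+h,x:x+w]=g[y:y+h,x:x+w]; 
    k,l,st,_=cv2.connectedComponentsWithStats(m.astype(np.uint8)); return l==1+np.argmax(st[1:,4])
E
python3 - <<'E'
from h import *
t=cv2.imread("pics/top0.png");s=cv2.imread("pics/scene0.png")
for n in P: print(n,"cam",-np.array(P[n]["R"]).T@P[n]["t"])
c=unproj("top",np.array([[105,43],[708,133],[652,520],[45,425]])/7+[160,160],.1);print(c.round(4),c.mean(0))
L=(c[0]+c[3]-c[1]-c[2])/2;W=(c[0]+c[1]-c[2]-c[3])/2
print("len",np.linalg.norm(L),np.linalg.norm(W),"yaw from y axis",np.arctan2(-L[0],L[1]),np.arctan2(W[1],W[0]))
u=L/np.linalg.norm(L);print("studs",c.mean(0)-.09*u,c.mean(0)+.09*u)
sl=unproj("top",np.array([[568,262],[513,345]])/7+[160,160],.1315);d=sl[0]-sl[1];print("slot",sl.mean(0),np.linalg.norm(d),np.arctan2(d[1],d[0]))
h=unproj("top",np.array([[210,98],[352,140],[280,345],[150,300]])/8+[315,185],.06);print("holder",h.round(3),h.mean(0),[np.linalg.norm(h[i]-h[i-1]).round(3) for i in range(4)])
# key
gm=lambda im,a:cropmask(a,im.max(2)<75,*a)
mt=cropmask("t",t.max(2)<72,338,195,22,32); ms=cropmask("s",s.max(2)<72,150,234,20,32)
print(mt.sum(),ms.sum())
x0=[*unproj("top",[[348.7,212.5]],.114)[0][:2],-.3]
for m in({"top":mt,"scene":ms},{"top":mt},{"scene":ms}): print("key",fitbox(m,x0,.09,.02,.09,.114))
# case blue
hsv=lambda im:(im[:,:,0].astype(int)-im[:,:,2]>70)
b=cropmask("s",hsv(s),215,135,120,95); x=cropmask("t",hsv(t),160,155,110,90)
fill=lambda m:cv2.drawContours(np.zeros(m.shape,np.uint8),cv2.findContours(m.astype(np.uint8),0,1)[0],-1,1,-1)>0
x1=[*c.mean(0)[:2],np.arctan2(-L[0],L[1])]
for m in({"top":fill(x),"scene":fill(b)},{"top":fill(x)}): 
    v,f=fitbox(m,x1,.208,.328,0,.1);print("case",v,f,"studs",(rz(v[2])@[0,-.09,0])[:2]+v[:2])
E
```

```text
scene cam [ 1.14142987 -0.71518965  1.1751005 ]
top cam [ 0.44635063 -0.03734959  1.39651227]
[[ 0.6491  0.2737  0.1   ]
 [ 0.5913 -0.047   0.1   ]
 [ 0.3884 -0.0121  0.1   ]
 [ 0.446   0.3086  0.1   ]] [0.51867914 0.13079356 0.1       ]
len 0.3258911271186193 0.20594333879884627 yaw from y axis -0.17797153381048825 -0.17024018639394947
studs [0.50274612 0.04221513 0.1       ] [0.53461216 0.21937199 0.1       ]
slot [0.50214764 0.04165368 0.1315    ] 0.05115634024502321 -0.6100849359555489
holder [[ 0.518 -0.35   0.06 ]
 [ 0.496 -0.418  0.06 ]
 [ 0.4   -0.379  0.06 ]
 [ 0.423 -0.318  0.06 ]] [ 0.45900311 -0.36639979  0.06      ] [np.float64(0.1), np.float64(0.071), np.float64(0.104), np.float64(0.066)]
131 114
key (array([ 0.46169015, -0.36253711, -0.40014319]), np.float64(52.18616485595703))
key (array([ 0.46068219, -0.36380087, -0.36213849]), np.float64(13.329931259155273))
key (array([ 0.46271962, -0.36226513, -0.4255396 ]), np.float64(34.53668212890625))
case [ 0.51864558  0.13684095 -0.16320839] 896.7865600585938 studs [0.50402195 0.04803695]
case [ 0.52011496  0.13358415 -0.17728783] 43.30226135253906 studs [0.50424251 0.04499484]
```

Estimates: holder and key at about (0.460,−0.364) with yaw −0.36; stud at about (0.5025,0.042) with slot yaw −0.61 and case yaw −0.174, so stud_turn is about 0.44. Next I'll check joint range over the whole yaw sweep, then grasp.

```bash
cat >> h.py <<'E'
from scipy.spatial.transform import Rotation as Ro
def quat(yaw,flip):  # key yaw -> tool orientation
    b=yaw+np.pi/2+(np.pi if flip else 0); z=np.array([np.cos(b),np.sin(b),0]);x=np.array([0,0,-1.])
    q=Ro.from_matrix(np.c_[x,np.cross(z,x),z]).as_quat(); return [q[3],*q[:3]]
E
python3 - <<'E'
from h import *
from cell import planner
for f in(0,1):
    for p,y in(([.46,-.364,.105],-.36),([.46,-.364,.25],-.36),([.5025,.042,.183],-.61),([.5025,.042,.183],-1.9),([.46,-.364,.105],-.36)):
        q=planner.inverse_kinematics(p,quat(y,f)); print(f,y,None if q is None else np.round(q,2))
E
```

```text
0 -0.36 [-0.75  0.55  1.65 -0.    0.95 -1.96]
0 -0.36 [-0.75  0.38  1.51 -0.    1.25 -1.96]
0 -0.61 [-0.01  0.3   1.8  -0.    1.04 -0.97]
0 -1.9 [-0.01  0.3   1.8  -0.    1.04  0.32]
0 -0.36 [-0.75  0.55  1.65 -0.    0.95 -1.96]
1 -0.36 [-0.75  0.55  1.65 -0.    0.95  1.18]
1 -0.36 [-0.75  0.38  1.51 -0.    1.25  1.18]
1 -0.61 [-0.01  0.3   1.8  -0.    1.04  2.17]
1 -1.9 [-0.01  0.3   1.8  -0.    1.04 -2.82]
1 -0.36 [-0.75  0.55  1.65 -0.    0.95  1.18]
```

Flip 0 works for the whole sweep.

```bash
python3 - <<'E'
from h import *
from cell import bot,fingers,monitor
q=quat(-.36,0)
fingers.command_gripper(.055)
bot.move_to([.460,-.364,.24],q)
print(bot.move_straight([.460,-.364,.105],velocity=.12,until_force=8))
fingers.command_gripper(0.0)
print("w",monitor.get_gripper_width(),monitor.get_wrist_force(),monitor.get_position())
bot.move_straight([.460,-.364,.25],velocity=.12)
print("lifted",monitor.get_gripper_width(),monitor.get_wrist_force())
bot.move_to([.5025,.042,.25],quat(-.61,0))
for n in P: cv2.imwrite(f"pics/{n}1.png",imaging.camera(n)[:,:,::-1])
print(monitor.get_time(),monitor.get_position())
s=cv2.imread("pics/scene1.png");t=cv2.imread("pics/top1.png")
# predicted points of key in scene view
K=box(.5025,.042,-.61,.09,.02,.235,.259)
print(proj("scene",[[.5025,.042,.185],[.5025,.042,.1315]]))
a=cv2.resize(s[130:210,210:310],None,fx=4,fy=4,interpolation=2)
b=cv2.resize(t[160:240,190:290],None,fx=4,fy=4,interpolation=2)
cv2.imwrite("pics/c3.png",np.hstack([a,b]))
E
```

```text
False
w 0.0192726561165476 [-0.44293714  0.05528788  1.22781298] [ 0.46003829 -0.3640487   0.10504377]
lifted 0.019190186405922342 [-0.88415263 -0.54192831 -1.70203051]
7.4417 [0.50270046 0.04120434 0.24991923]
[[254.2168236  169.17349209]
 [254.08592995 179.85725903]]
```

View pics/c3.png

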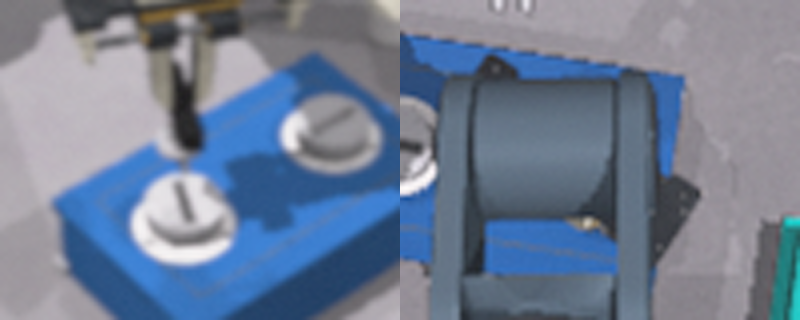

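The key is held. The blade tip at scene (255.8,170.5) sits straight above the slot centre at (256,180), and both are offset the same ~1.8 px from prediction. I'll descend with the force guard. The slot floor should be at TCP z≈0.1825 and the head top at 0.1965.

```bash
python3 - <<'E'
from h import *
from cell import bot,monitor
bot.move_straight([.5025,.042,.205],velocity=.1)
r=bot.move_straight([.5025,.042,.180],velocity=.03,until_force=4)
print(r,monitor.get_position(),monitor.get_wrist_force(),monitor.get_torque(),monitor.get_time())
E
```

```text
True [0.50301837 0.04199134 0.1956198 ] [-0.58140642  0.0770194   6.00174379] [-0.02358774 -0.04223669  0.00223164] 8.5083
```

The blade is resting on the head's rim. I'll run a short search over perpendicular offset and yaw.

```bash
python3 - <<'E'
from h import *
from cell import bot,monitor
n=np.array([np.sin(.61),np.cos(.61)])
for dn,dy in((0,-.06),(-.002,0),(.002,0),(.0025,.05),(-.0025,-.05),(.004,0),(-.004,0)):
    x=np.array([.5025,.042])+dn*n; q=quat(-.61+dy,0)
    bot.move_straight([*x,.1985],q,velocity=.03)
    r=bot.move_straight([*x,.1825],q,velocity=.03,until_force=4)
    p=monitor.get_position();print(dn,dy,r,p.round(4),monitor.get_wrist_force().round(1),monitor.get_torque().round(3),round(monitor.get_time(),1))
    if p[2]<.190: break
E
```

```text
0 -0.06 True [0.5027 0.0421 0.1958] [-1.1  0.2  5. ] [0.058 0.058 0.005] 9.0
-0.002 0 True [0.5017 0.0404 0.1959] [ 0.  -0.1  4.8] [ 0.021 -0.017  0.006] 9.6
0.002 0 True [0.5033 0.0436 0.1819] [-0.4  1.3  6.5] [ 0.03  -0.114  0.004] 10.5
```

The blade is in the slot at z=0.1819. Next I'll turn clockwise in steps, watching forces.

```bash
python3 - <<'E'
from h import *
from cell import bot,monitor
x=[.5034,.0436]
for y in (-.75,-.95,-1.15,-1.35,-1.55,-1.68,-1.76,-1.82,-1.86):
    bot.move_straight([*x,.1832],quat(y,0),velocity=.05)
    tq=monitor.get_torque(); print(y,monitor.get_position().round(4),monitor.get_wrist_force().round(1),tq.round(3),round(monitor.get_gripper_width(),4),round(monitor.get_time(),1))
    if abs(tq[2])>.8 : break
E
```

```text
-0.75 [0.5036 0.0439 0.1831] [ 1.7  3.3 -1.5] [ 0.722 -0.634  0.033] 0.0192 10.8
-0.95 [0.5038 0.0438 0.1832] [ 3.5  4.  -1.1] [ 0.862 -0.996  0.099] 0.0191 11.1
-1.15 [0.5039 0.0437 0.1834] [3.5 3.7 0.1] [ 0.8   -1.104  0.093] 0.0195 11.5
-1.35 [0.5039 0.0436 0.1834] [ 3.9  3.8 -0.7] [ 0.667 -1.147  0.072] 0.0193 11.8
-1.55 [0.5038 0.0436 0.1834] [4.3 2.9 0.3] [ 0.524 -1.142  0.083] 0.0194 12.2
-1.68 [0.5035 0.0435 0.1833] [ 4.7  2.  -1. ] [ 0.307 -1.129  0.028] 0.0193 12.4
-1.76 [0.5034 0.0435 0.1832] [ 4.5  0.8 -0.5] [ 0.36  -1.1    0.073] 0.0193 12.7
-1.82 [0.5034 0.0435 0.1832] [ 3.8  1.6 -0.3] [ 0.233 -1.105  0.062] 0.0194 12.9
-1.86 [0.5033 0.0436 0.1832] [ 4.1  0.8 -1.6] [ 0.236 -1.078  0.049] 0.0194 13.2
```

```bash
python3 - <<'E'
from h import *
from cell import bot,monitor
x=[.5044,.0437]
for y in (-1.89,-1.92,-1.95,-1.98,-2.01):
    bot.move_straight([*x,.1832],quat(y,0),velocity=.05); bot.sleep(.1)
    tq=monitor.get_torque(); print(y,monitor.get_position().round(4),monitor.get_wrist_force().round(1),tq.round(3),round(monitor.get_time(),1))
    if abs(tq[2])>.25 : break
E
```

```text
-1.89 [0.5041 0.0437 0.183 ] [ 3.7  1.1 -2.1] [ 0.121 -0.747  0.064] 13.5
-1.92 [0.5042 0.0437 0.1831] [ 2.1  1.7 -2.9] [ 0.088 -0.641  0.07 ] 13.9
-1.95 [0.5043 0.0437 0.1831] [ 2.4 -0.1 -3.2] [ 0.166 -0.629  0.085] 14.2
-1.98 [0.5043 0.0437 0.1831] [ 2.2  0.6 -3.9] [ 0.154 -0.654  0.253] 14.6
```

Torque jumped at yaw −1.98, so that's the stop. Now I'll press.

```bash
python3 - <<'E'
from h import *
from cell import bot,monitor
r=bot.move_straight([.5044,.0437,.168],velocity=.02,until_force=22)
bot.sleep(.3)
print(r,monitor.get_position(),monitor.get_wrist_force().round(1),monitor.get_torque().round(3),monitor.get_gripper_width(),monitor.get_time())
E
```

```text
True [0.50538571 0.04412744 0.17423394] [0.6 2.9 6. ] [ 0.404 -0.033  0.089] 0.01929552482121209 15.4333
```

```bash
python3 - <<'E'
from h import *
from cell import bot,monitor
r=bot.move_straight([.5050,.0439,.166],velocity=.02,until_force=22)
bot.sleep(.2);p=monitor.get_position();print(r,p,monitor.get_wrist_force().round(1))
bot.move_straight([.5048,.0438,p[2]+.001],quat(-1.9,0),velocity=.03);bot.sleep(.1)
print(monitor.get_wrist_force().round(1),monitor.get_torque().round(3))
for z in (.179,.186,.193,.2):
    bot.move_straight([.5048,.0438,z],velocity=.04);print(z,monitor.get_wrist_force().round(1),monitor.get_torque().round(3))
bot.move_straight([.5048,.0438,.25],velocity=.12)
# back away for a clear view
bot.move_to([.44,-.20,.30],quat(-.36,0))
for n in P: cv2.imwrite(f"pics/{n}2.png",imaging.camera(n)[:,:,::-1])
print(monitor.get_time(),monitor.get_position(),proj("scene",[[.44,-.2,.235]]))
s=cv2.imread("pics/scene2.png");t=cv2.imread("pics/top2.png")
a=cv2.resize(s[100:250,130:330],None,fx=4,fy=4,interpolation=2)
b=cv2.resize(t[170:240,170:270],None,fx=4,fy=4,interpolation=2)
cv2.imwrite("pics/c4.png",a);cv2.imwrite("pics/c5.png",b)
E
```

```text
True [0.50663459 0.04423357 0.17401451] [-0.9  0.8  7.8]
[ 2.8 -0.4 -2.5] [-0.069 -0.582  0.016]
0.179 [ 1.4  0.1 -1.7] [ 0.023 -0.486 -0.023]
0.186 [ 0.4 -0.9 -2.8] [-0.131 -0.453  0.083]
0.193 [ 0.5  0.6 -2.2] [ 0.023 -0.028  0.073]
0.2 [ 0.1  1.1 -2.8] [-0.038 -0.037 -0.022]
19.9083 [ 0.44007407 -0.19970474  0.29982414] [[188.67333071 189.84205166]]
```

View pics/c4.png

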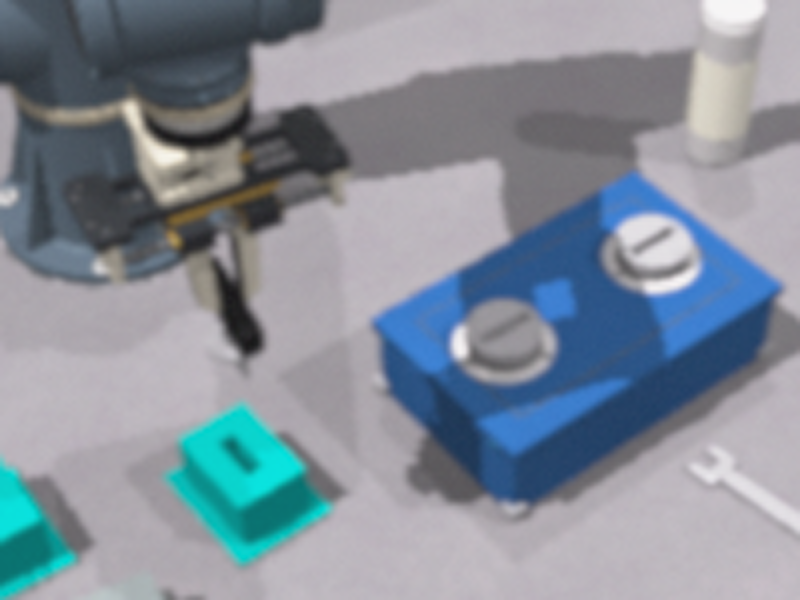

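View pics/c5.png

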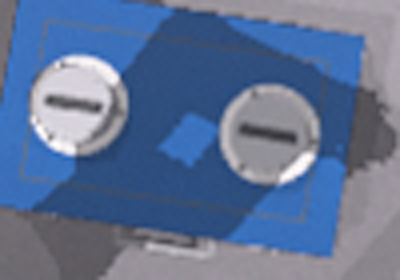

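Both slots now run along the long side: in the top view crop, the stud's slot at (267,132) is parallel to the locked one at (75,103). The heads look equally high, and the floor contact dropped about 7.9 mm. The key tip at scene (190.8,191.3) shows the same camera offset as before, so the key hasn't slipped. Next I'll return it at the pose where I took it.

```bash
python3 - <<'E'
from h import *
from cell import bot,fingers,monitor
q=quat(-.36,0)
bot.move_to([.460,-.364,.20],q)
bot.move_straight([.460,-.364,.150],velocity=.1)
r=bot.move_straight([.460,-.364,.1035],velocity=.03,until_force=5)
p=monitor.get_position();print(r,p,monitor.get_wrist_force().round(1),monitor.get_torque().round(3),monitor.get_time())
if p[2]<.109:
    fingers.command_gripper(.055); bot.sleep(.3); print(monitor.get_wrist_force().round(1))
    bot.move_straight([.460,-.364,.24],q,velocity=.1)
    bot.move_to([.25,-.45,.30],q); bot.sleep(.3)
for n in P: cv2.imwrite(f"pics/{n}3.png",imaging.camera(n)[:,:,::-1])
s=cv2.imread("pics/scene3.png");t=cv2.imread("pics/top3.png")
if p[2]<.109:
    mt=cropmask("t",t.max(2)<72,338,195,22,32); ms=cropmask("s",s.max(2)<72,150,234,20,32)
    print("key",fitbox({"top":mt,"scene":ms},[.461,-.363,-.36],.09,.02,.09,.114),mt.sum(),ms.sum())
f=lambda im,x,y,w,h:cv2.resize(im[y:y+h,x:x+w],(400,400*h//w),interpolation=2)
cv2.imwrite("pics/c6.png",np.vstack([np.hstack([f(t,315,185,50,35),f(s,138,237,50,35)]),np.hstack([f(t,160,160,110,80),f(s,215,140,110,80)])]))
E
```

```text
True [ 0.4598024  -0.36413679  0.10494542] [-1.4 -0.8  5.6] [ 0.021  0.105 -0.041] 22.7333
[ 0.3 -0.3 -0.5]
key (array([ 0.46103654, -0.36382703, -0.4228045 ]), np.float64(49.1790771484375)) 132 117
```

View pics/c6.png

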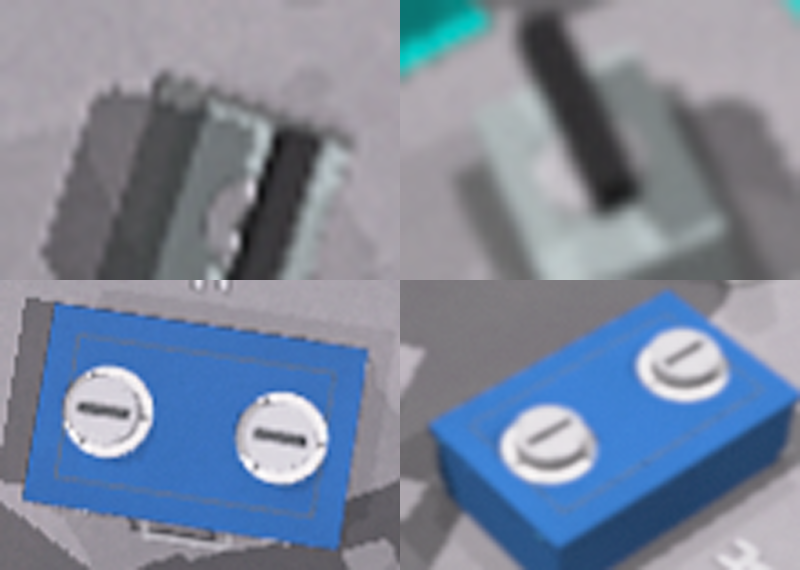

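The key's collar is seated on the holder, with set-down contact at the same height (0.105) as the grasp. Both heads look equally low and both slots are parallel to the long side. I'll hand it in.

```bash
python3 - <<'E'
from cell import ticket,monitor
ticket.finish_job(); print(monitor.get_time(),monitor.get_wrist_force())
E
```

```text
the job is handed in; nothing more can be done
the job is handed in; nothing more can be done
```

I locked the open stud with the black key and put the key back upright in the grey holder. The job was handed in at about 25 s of the 53 s allowed, and no verdict was reported.

- **Inserting:** the first descent and two search tries ended on the stud's rim. Moving 2 mm across the slot let the blade in, to z≈0.182.
- **Turning:** I turned the stud clockwise until the torque jumped to about 0.25 N m. That came at yaw −1.98, about 0.12 rad later than I expected, probably from play in the slot and the grip.
- **Pressing:** the floor of the slot sank about 7.9 mm. The lift force stayed near the key's weight, so the stud was not pulled back up.
- **Last checks:** both slots lie along the case's long side and both heads look equally low. The key is within about 1 mm of where I took it, and its collar met the holder at the same height as before. The gripper is clear of everything.
- **Disagreement:** the last fit gave the key's yaw as −0.42 against −0.36. The same two-camera fit gave −0.40 before I moved the key, so I put it down to fit noise.

I did not measure the carton, wrench and can at the end, but I kept the arm's path away from them.

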